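Transfer motors to the test rack in reverse order

TASK

Move the four small motors from the storage rack to the test rack, one standing upright, shaft up, in each bay, with the row reversed: the motor nearest the storage rack's black handle goes into the bay farthest from the white terminal block, the next one into the next bay, and so on, so that the motor farthest from the handle ends up beside the terminal block. Set each one down without dropping it, and never let one tip over.

Things in the scene. Friction and masses are not known exactly. Their poses are not given: they have to be found in the camera images.
- motor_can: Loose small electric motor standing upright, shaft up: plain bright steel can, 40 mm diameter, body 60 mm tall, with a small brass boss and a thin shaft above (74 mm in all). Under 0.3 kg. Origin at the centre of its underside, z up along the shaft. Any turn about z is alike. It starts standing in cup_can.
- motor_slim: Loose small electric motor standing upright, shaft up: slimmest one, steel, 30 mm diameter, body 66 mm tall, black rear end, thin shaft above (76 mm in all). Under 0.3 kg. Origin at the centre of its underside, z up along the shaft. Any turn about z is alike. It starts standing in cup_slim.
- motor_geared: Loose small electric motor standing upright, shaft up: white plastic body with one dark band, 36 mm diameter, body 62 mm tall, with a 22 mm wide brass gear on top (74 mm in all). Under 0.3 kg. Origin at the centre of its underside, z up along the shaft. Any turn about z is alike. It starts standing in cup_geared.
- motor_short: Loose small electric motor standing upright, shaft up: shortest and widest one, dark steel, 44 mm diameter, body 50 mm tall, with an aluminium boss and a shaft above (66 mm in all). Under 0.3 kg. Origin at the centre of its underside, z up along the shaft. Any turn about z is alike. It starts standing in cup_short.
- cup_can: Fixed square black plastic cup on the storage rack, the one that motor_can starts in: 58 x 58 mm outside, 12 mm high, walls and floor 3 mm thick. Origin at the centre of its underside, 12 mm above the table. The four cups stand in one row, 64 mm apart, on an aluminium plate (72 x 320 mm); every cup's y axis runs along the row and +y points to the end of the plate with the black bow handle (46 mm high, 147 mm from the row's middle). Cups stay where they are.
- cup_slim: Fixed square black plastic cup on the storage rack, the one that motor_slim starts in: 58 x 58 mm outside, 12 mm high, walls and floor 3 mm thick. Origin at the centre of its underside, 12 mm above the table. The four cups stand in one row, 64 mm apart, on an aluminium plate (72 x 320 mm); every cup's y axis runs along the row and +y points to the end of the plate with the black bow handle (46 mm high, 147 mm from the row's middle). Cups stay where they are.
- cup_geared: Fixed square black plastic cup on the storage rack, the one that motor_geared starts in: 58 x 58 mm outside, 12 mm high, walls and floor 3 mm thick. Origin at the centre of its underside, 12 mm above the table. The four cups stand in one row, 64 mm apart, on an aluminium plate (72 x 320 mm); every cup's y axis runs along the row and +y points to the end of the plate with the black bow handle (46 mm high, 147 mm from the row's middle). Cups stay where they are.
- cup_short: Fixed square black plastic cup on the storage rack, the one that motor_short starts in: 58 x 58 mm outside, 12 mm high, walls and floor 3 mm thick. Origin at the centre of its underside, 12 mm above the table. The four cups stand in one row, 64 mm apart, on an aluminium plate (72 x 320 mm); every cup's y axis runs along the row and +y points to the end of the plate with the black bow handle (46 mm high, 147 mm from the row's middle). Cups stay where they are.
- test_rack: Fixed grey rack, 72 x 320 mm, with one row of four square bays along its y axis, empty at the start: bay centres at x = 0, y = -96, -32, +32 and +96 mm in its frame. Each bay is 62 mm (x) by 59 mm (y) inside; its floor with two brass strips is 6 mm above the table, its walls 5 mm thick and their tops 18 mm above the table. Origin at the centre of the underside, on the table. It lies to the robot's left and the storage rack to its right, or the other way round; both are fixed.
- terminal_block: Fixed white block, 64 x 24 x 34 mm, with one red and one black socket on top (10 mm more), on one end of the test rack, at y = +146 or -146 mm in the rack's frame (this changes from start to start; the other end has only a flat 8 mm plate). Origin at the centre of its underside, 6 mm above the table.
There are look-alikes about, which are no part of the job. Leave any green look-alike of the motor_slim alone. What is shaped like the motor_can but blue is not meant.

How it is judged:
By the outcome, as a careful person would: the job done as asked, in the order asked, and still so for the second after the job is handed in, with the robot touching nothing.
It also fails if it takes over 120 s, if anything falls off the work surface, if the arm or the gripper's body presses on something with over 40 N, if the wrist force passes 120 N, or if a joint passes its speed limit or range.

ROBOT

A 6-joint arm with a two-finger parallel gripper is mounted at the origin on the work surface. World frame = base frame: x ahead of the robot, y to its left, z up, the work surface at z = 0. Lengths are in m, angles in rad, forces in N, time in s.
With the tool pointing down it reaches from about 0.35 to 0.975 m from the base axis. Payload 4.9 kg.
Tool frame: the origin (TCP) lies midway between the tips of the shut fingers; the grasp point (between the pads) lies 19 mm behind it; z points along the fingers, y is the line along which they close (so a half turn about z gives the same grasp; the last joint's range is limited). The gripper opens to 85 mm and grips with 20 to 120 N. Pads are 22 mm wide; open, the fingers measure 114 mm over their backs; the gripper's body (76 mm by 85 mm) begins 54 mm behind the grasp point. The pads swing forward as they close: fully open they stand 13 mm farther back than shut.
Start: joints at [1.154, 0.053, 1.613, -0, 1.476, -0.119], TCP at [0.183, 0.597, 0.201] pointing down, gripper open.
Joint ranges: [-3.01, 3.01], [-1.01, 2.22], [0.06, 2.58], [-1.02, 4.17], [0.09, 2.62], [-3.14, 3.14]. Speed limits (rad/s): [2.57, 2.57, 3.14, 3.14, 3.14, 3.14].

INTERFACE

Orientations are given as a unit quaternion [w, x, y, z].
In Python, from plant import state, grab_frame, camera_info, job_done, spot_in, masks_of, pinpoint gives the robot as it stands.
- The arm moves only by the shell command python3 -m handwheel 'ROWS' [OPENING]. ROWS is JSON, a list that holds one entry, the list of rows, each a list of 6 numbers: the shift along the world's x, y, z in m, then the turn, a rotation vector about the world's x, y, z in degrees. In form: [[[tx, ty, tz, ax, ay, az], ...]]. A call has 1 to 20 rows; each row shifts and turns the commanded pose from where the row before left it; what a row does not reach is not made up. A row lasts 1/12 s, in which the tool goes at most 41.7 mm and 7.16 degrees, less where a joint would pass 70% of its speed; a pose out of reach is approached as far as the arm can. A call is refused whole if a number of a shift passes 0.0417 or a number of a turn 7.16, either way. A call with a gripper value outside its range is refused whole. OPENING is the opening, from 0 (shut) to 1 (fully open), set as the call begins (- or left out, the last holds). The fingers move at their own pace and stop on an object; the grip force is fixed at half the most. Time passes only in rows, so rows that do not move let the fingers close. It gives the time, the measured TCP pose, the force, the opening and the grip force at its end, in the units of the state.
- state(): the state, without advancing time (a new reading comes with each control period).
- grab_frame(name): name is "scene" or "top"; returns (picture, depth): 480x640x3 uint8, blue, green, red; 480x640 float32, m along the optical axis (not along the pixel's ray), 0 where there is no reading.
- camera_info(name): a dict with "fx", "fy", "cx", "cy" (pixels), "distortion" ([k1, k2, p1, p2, k3] as OpenCV has them; the pictures are not rectified), "T" (4x4, takes a point from camera to world coordinates). Camera axes: x right, y up, looking along -z (the intrinsics and any distortion apply to the point x, -y, -z); pixel columns grow to the right and rows downward; lengths in m; the calibration is good to about 2 mm. A picture is of the moment at which its call begins. camera_info takes no time and is no camera call.
- job_done(): hands the job in; it is judged then, once.
Trained networks look in the newest picture that a camera, given by its name, has taken for a name from the list of things; names that differ only in an ending like _2 or _b are one class to them, and where a whole thing is asked for, a point or a joint stands for the part that bears it (a point fixed in the world has none). Each returns a list of dicts, best first, with "conf" (0 to 1); they miss things now and then, are a little off and sometimes report something else, mostly with a low value. They report only what shows in the picture. A call takes as long as a camera call. They do not tell look-alikes from the thing itself.
- spot_in(camera, thing): "box" ([left, top, width, height] in pixels, round what is visible of it).
- masks_of(camera, thing): "region" (480x640 bool, what is visible of it) and "box" ([left, top, width, height] in pixels, round what is visible of it).
- pinpoint(camera, thing): "position" ([column, row] in pixels: a listed point, or the origin of a listed thing).
The state is a dict: "time": time; "joint_pos": joint angles; "joint_vel": joint speeds; "joint_efforts": joint torques, N m; "tool_pos": TCP position; "tool_rot": TCP orientation; "contact_force": force on the tool from outside, world axes, zero at the start; "ft_torque": the same for the moment, N m; "gripper_width": opening from 0.0 (shut) to 1.0 (fully open); "grasp_force": force on a finger pad.
Only numpy, scipy, OpenCV 4.12 (cv2) and the standard library are available. Lean on these libraries where they do the work, as an engineer would, in place of code of your own. Each camera call takes 0.05 s, during which the arm holds its last target. There are 200 camera calls.

## Working session

There is one attempt and no reset: what is moved stays moved. The work goes in short steps, Python scripts to look and compute and a shell command to move; the robot and the scene stay as the last step left them, time stands still between calls to the robot, and variables do not carry over. Pictures are saved under pics/ and viewed, at most 14 in all, crops included, and the job is handed in when it is done.

```bash
ls; mkdir -p pics; python3 - <<'E'
from plant import *
import cv2,numpy as np
for n in("scene","top"):
    p,d=grab_frame(n); cv2.imwrite(f"pics/{n}0.png",p)
    c=camera_info(n); print(n,c["fx"],c["fy"],c["cx"],c["cy"],c["distortion"],np.round(c["T"],3).tolist())
s=state();print(s)
E
```

```text
pics
scene 544.3317957033909 544.3317957033909 323.2567779911907 233.54963896012663 [0.00844141 0.         0.         0.         0.        ] [[-0.319, -0.59, 0.742, 1.294], [0.948, -0.192, 0.255, 0.266], [-0.008, 0.784, 0.62, 0.697], [0.0, 0.0, 0.0, 1.0]]
top 450.789211796029 450.789211796029 318.37705273860286 235.477355807815 [-0.03832191  0.          0.          0.          0.        ] [[0.05, 0.978, -0.201, 0.374], [-0.999, 0.049, -0.01, 0.017], [-0.0, 0.202, 0.979, 0.804], [0.0, 0.0, 0.0, 1.0]]
{'time': 0.1, 'joint_pos': array([ 1.15399573e+00,  5.32896715e-02,  1.61415065e+00, -2.20286798e-05,
        1.47600027e+00, -1.18982724e-01]), 'joint_vel': array([-0.00142161, -0.001765  , -0.00181604, -0.00187209, -0.00030754,
       -0.00170793]), 'joint_efforts': array([ 1.18007074e-04, -3.94903457e+01, -3.71363604e+01, -7.35356139e-05,
        3.92525093e-03,  1.64007218e-05]), 'tool_pos': array([0.18314121, 0.59692043, 0.20029034]), 'tool_rot': array([-2.34001167e-04,  1.48358130e-01,  9.88933270e-01, -8.93915816e-04]), 'contact_force': array([ 0.93391679,  0.71652949, -0.49909055]), 'ft_torque': array([-0.00147023, -0.00242526, -0.02838565]), 'grasp_force': 0.0, 'gripper_width': 1.00087072994557}
```

View pics/scene0.png

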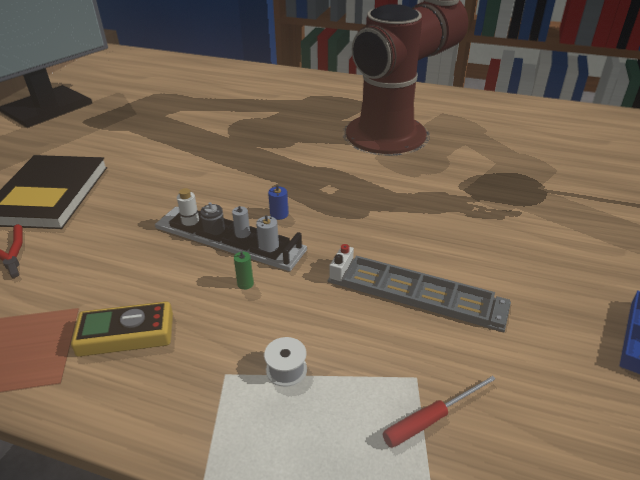

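View pics/top0.png

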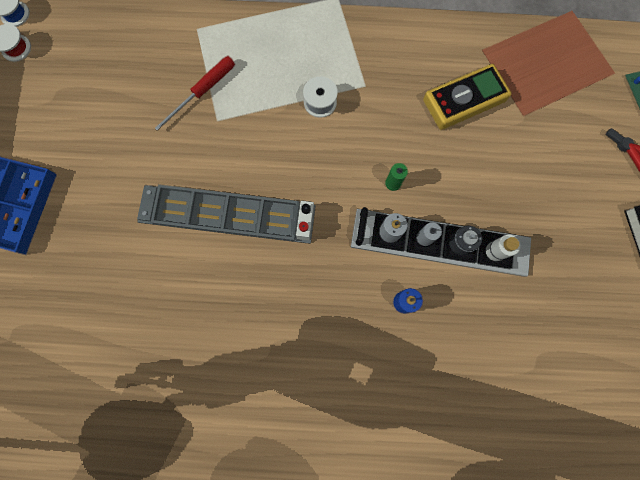

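Top view: the test rack is on the left, px (145–312, 190–240), with its terminal block at the right end (305,217). The storage rack's handle is at (362,226), and from there the motors run can (394,228), slim (430,235), short (467,240), geared (507,247). Green (397,177) and blue (407,300) are the look-alikes. In bay terms: can to bay px 174, slim to 209, short to 245, geared to 281.

```bash
cat > h.py <<'E'
from plant import *
import cv2,numpy as np
from scipy.optimize import least_squares
def cloud(n,d):
    c=camera_info(n);K=np.array([[c["fx"],0,c["cx"]],[0,c["fy"],c["cy"]],[0,0,1]])
    v,u=np.mgrid[:480,:640];q=cv2.undistortPoints(np.stack([u,v],-1).reshape(-1,1,2).astype(float),K,np.array(c["distortion"])).reshape(480,640,2)
    P=np.stack([q[...,0]*d,-q[...,1]*d,-d],-1);T=np.array(c["T"])
    return P@T[:3,:3].T+T[:3,3]
def on_plane(n,px,z):
    c=camera_info(n);K=np.array([[c["fx"],0,c["cx"]],[0,c["fy"],c["cy"]],[0,0,1]])
    q=cv2.undistortPoints(np.array(px,float).reshape(-1,1,2),K,np.array(c["distortion"]))[0,0]
    T=np.array(c["T"]);r=T[:3,:3]@[q[0],-q[1],-1];return T[:3,3]+r*(z-T[2,3])/r[2]
def axis(P,R):  # circle of known radius through side points, from robust fit
    p=P[:,:2];f=lambda c:np.hypot(*(p-c).T)-R
    s=least_squares(f,p.mean(0),loss="soft_l1",f_scale=.001);return s.x,np.median(abs(f(s.x)))
E
python3 - <<'E'
from h import *
np.set_printoptions(precision=4,suppress=True)
M={"can":(20,.060),"slim":(15,.066),"short":(22,.050),"geared":(18,.062)}
for n in("top","scene"):
    p,d=grab_frame(n);X=cloud(n,d)
    print(n,"table z",np.median(X[...,2][d>0]))
    for m,(R,h) in M.items():
        for r in masks_of(n,"motor_"+m)[:3]:
            k=r["region"]&(d>0);P=X[k];b=r["box"]
            s=P[(P[:,2]>.03)&(P[:,2]<.015+h-.004)];t=P[abs(P[:,2]-.015-h)<.004]
            pp=cv2.minEnclosingCircle(t[:,:2].astype(np.float32)) if len(t)>3 else None
            print(m,round(r["conf"],2),np.round(b),len(s),axis(s,R/1e3) if len(s)>5 else None,"top",len(t),pp)
        for r in pinpoint(n,"motor_"+m)[:2]: print("   pin",round(r["conf"],2),r["position"],on_plane(n,r["position"],.015)[:2])
    for t in("test_rack","terminal_block","cup_can","cup_slim","cup_short","cup_geared"):
        for r in pinpoint(n,t)[:4]: print(t,round(r["conf"],2),r["position"],on_plane(n,r["position"],{"te":0}.get(t[:3],.006 if t[0]=="t" else .012))[:2])
    for t in("test_rack",):
        r=masks_of(n,t)[0];P=X[r["region"]&(d>0)];P=P[(P[:,2]>.0)&(P[:,2]<.03)]
        top=P[(P[:,2]>.014)&(P[:,2]<.023)]
        print("rack all",cv2.minAreaRect(P[:,:2].astype(np.float32)*1000),"walltops",cv2.minAreaRect(top[:,:2].astype(np.float32)*1000))
E
```

```text
top table z 0.0009845886297319972
can 0.97 [382. 215.  21.  28.] 118 (array([ 0.5499, -0.1026]), np.float64(0.00017571117856292687)) top 381 ((0.5487789511680603, -0.10212358087301254), 0.01952354982495308)
can 0.56 [390. 287.  32.  26.] 517 (array([ 0.4272, -0.1324]), np.float64(0.004892008067119631)) top 11 ((0.42663007974624634, -0.1320260763168335), 0.0025747930631041527)
can 0.38 [405. 222.  39.  35.] 3 None top 1 None
   pin 0.8 [402.2, 301.6] [ 0.4264 -0.1261]
   pin 0.67 [390.8, 231.5] [ 0.55  -0.104]
slim 0.81 [382. 163.  23.  27.] 337 (array([ 0.6473, -0.109 ]), np.float64(0.001991901828310671)) top 2 None
slim 0.6 [415. 222.  26.  20.] 138 (array([ 0.5403, -0.1629]), np.float64(0.00023345427756194664)) top 248 ((0.5399279594421387, -0.1621551364660263), 0.015579207800328732)
   pin 0.86 [389.9, 183.3] [ 0.6403 -0.1009]
   pin 0.6 [424.4, 240.0] [ 0.5375 -0.1644]
short 0.58 [297. 202.  17.  38.] 496 (array([0.5584, 0.0631]), np.float64(0.00572529867773928)) top 0 None
short 0.56 [448. 223.  35.  32.] 158 (array([ 0.5354, -0.2283]), np.float64(0.00029458310433165026)) top 39
[... 2405 characters left out ...]
261801481246948, -0.2922062277793884), 0.019745618104934692)
   pin 0.98 [189.6, 221.9] [ 0.5273 -0.292 ]
   pin 0.34 [268.9, 250.7] [ 0.5619 -0.0982]
test_rack 0.61 [417.9, 293.7] [0.5797 0.1982]
test_rack 0.18 [214.0, 228.0] [ 0.5202 -0.2405]
terminal_block 0.89 [340.5, 270.0] [0.5625 0.0478]
cup_can 0.81 [268.9, 250.3] [ 0.5576 -0.1003]
cup_slim 0.58 [239.7, 237.5] [ 0.5389 -0.1721]
cup_short 0.52 [214.1, 230.2] [ 0.5334 -0.2324]
cup_geared 0.83 [186.1, 220.4] [ 0.5216 -0.3041]
rack all ((563.4053955078125, 194.81016540527344), (317.98468017578125, 96.08834838867188), 86.1167221069336) walltops ((572.6911010742188, 194.517578125), (260.3092041015625, 77.55162811279297), 86.02400207519531)
```

```bash
python3 - <<'E'
from h import *
from scipy.optimize import minimize
np.set_printoptions(precision=4,suppress=True)
def model(q):
    x,y=abs(q[:,0]),abs(q[:,1]);z=np.zeros(len(q));z[(x<.036)&(y<.160)]=.008
    w=(x<.036)&(y<.1305);z[w]=.018
    yy=abs((abs(q[:,1])+.032)%.064-.032)   # offset from multiples of 64: wall centres
    z[w&(x<.031)&(yy>.0025)&(y<.1255)]=.006
    z[(x<.036)&(y<.160)&(y>.13)&(q[:,1]<0)]=np.nan
    return z
for n in("top","scene"):
    _,d=grab_frame(n);X=cloud(n,d)[d>0];X=X[(abs(X[:,0]-.573)<.09)&(abs(X[:,1]-.195)<.19)]
    def cost(p):
        c,s=np.cos(p[2]),np.sin(p[2]);q=X[:,:2]-p[:2];q=np.c_[q[:,0]*c+q[:,1]*s,-q[:,0]*s+q[:,1]*c]
        return np.nanmean(np.minimum(abs(X[:,2]-.001-model(q)),.008))
    b=min((minimize(cost,[.572+i,.195+j,-.07],method="Nelder-Mead",options={"initial_simplex":np.array([.572+i,.195+j,-.07])+np.array([[0,0,0],[.006,0,0],[0,.006,0],[0,0,.03]])}) for i in(-.004,0,.004) for j in(-.005,0,.005)),key=lambda r:r.fun)
    cx,cy,a=b.x;print(n,b.x,b.fun)
    for k in(96,32,-32,-96):print(k,cx-np.sin(a)*k/1e3,cy+np.cos(a)*k/1e3)
E
```

```text
top [ 0.5719  0.1966 -0.0725] 0.0014576418771477492
96 0.5788056504739247 0.2923584570878608
32 0.5741704375634359 0.22852653089669497
-32 0.5695352246529469 0.16469460470552919
-96 0.5649000117424581 0.1008626785143634
scene [ 0.5708  0.1943 -0.0718] 0.0019094871104515904
96 0.5777234852871035 0.2900242702979738
32 0.5731306356357015 0.2261892819915629
-32 0.5685377859842997 0.16235429368515197
-96 0.5639449363328978 0.09851930537874108
```

```bash
python3 -m handwheel '[[[0.01,-0.03,0,0,0,-3],[0.018,-0.036,0,0,0,-7],[0.018,-0.036,0,0,0,-7],[0.018,-0.036,0,0,0,-7],[0.018,-0.036,0,0,0,-7],[0.018,-0.036,0,0,0,-7],[0.018,-0.036,0,0,0,-7],[0.018,-0.036,0,0,0,-7],[0.018,-0.036,0,0,0,-7],[0.018,-0.036,0,0,0,-7],[0.018,-0.036,0,0,0,-7],[0.018,-0.036,0,0,0,-6],[0.018,-0.036,0,0,0,0],[0.018,-0.036,0,0,0,0],[0.018,-0.036,0,0,0,0],[0.018,-0.036,0,0,0,0],[0.018,-0.036,0,0,0,0],[0.018,-0.036,0,0,0,0],[0.018,-0.036,0,0,0,0],[0.018,-0.03,0,0,0,0]]]' 1; python3 -c "
from plant import *
print(state()['tool_pos'],state()['tool_rot'])"
```

```text
time: 3.47
tool_pos: [0.5359, -0.1133, 0.2015]
tool_rot: [0.0, 0.744, 0.668, -0.0]
contact_force: [1.0, 1.5, -0.1]
gripper_width: 0.998
grasp_force: 0.0
[ 0.53591302 -0.11327732  0.20151995] [ 3.08299396e-04  7.44024701e-01  6.68152040e-01 -2.75727538e-05]
```

```bash
python3 -m handwheel '[[[0.014,0.0105,0,0,0,0],[0,0,-0.03,0,0,0],[0,0,-0.03,0,0,0],[0,0,-0.03,0,0,0],[0,0,-0.03,0,0,0],[0,0,-0.02,0,0,0],[0,0,-0.015,0,0,0],[0,0,-0.0125,0,0,0],[0,0,0,0,0,0],[0,0,0,0,0,0]]]' 1
```

```text
time: 4.3
tool_pos: [0.5492, -0.1, 0.0337]
tool_rot: [-0.0, 0.743, 0.669, -0.0]
contact_force: [0.3, -0.4, -0.0]
gripper_width: 0.999
grasp_force: 0.0
```

```bash
python3 -m handwheel '[[[0,0,0,0,0,0],[0,0,0,0,0,0],[0,0,0,0,0,0],[0,0,0,0,0,0],[0,0,0,0,0,0],[0,0,0,0,0,0],[0,0,0,0,0,0],[0,0,0,0,0,0],[0,0,0,0,0,0],[0,0,0,0,0,0]]]' 0; python3 - <<'E'
from h import *
p,_=grab_frame("scene");cv2.imwrite("pics/g1.png",cv2.resize(p[120:320,130:400],None,fx=2.5,fy=2.5))
E
```

```text
time: 5.13
tool_pos: [0.5506, -0.1004, 0.0355]
tool_rot: [0.001, 0.744, 0.669, 0.001]
contact_force: [0.6, 0.1, 5.3]
gripper_width: 0.436
grasp_force: 59.5
```

View pics/g1.png

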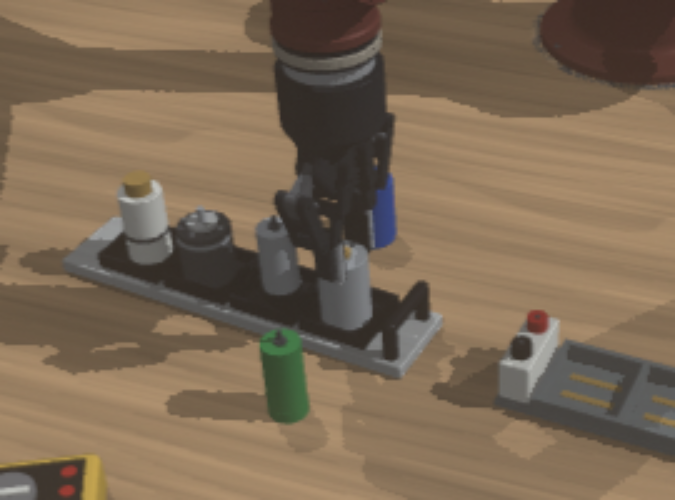

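The can is gripped (opening 0.436, 59 N), with the pads on it and clear of the handle and of slim. Next I lift and carry it to the far bay.

```bash
python3 -m handwheel '[[[0,0,0.011,0,0,0],[0,0,0.03,0,0,0],[0,0,0.03,0,0,0],[0,0,0.03,0,0,0],[0,0,0.03,0,0,0],[0.0023,0.02,0,0,0,0],[0.0023,0.034,0,0,0,0],[0.0023,0.034,0,0,0,0],[0.0023,0.034,0,0,0,0],[0.0023,0.034,0,0,0,0],[0.0023,0.034,0,0,0,0],[0.0023,0.034,0,0,0,0],[0.0023,0.034,0,0,0,0],[0.0023,0.034,0,0,0,0],[0.0023,0.034,0,0,0,0],[0.0023,0.034,0,0,0,0],[0.0023,0.034,0,0,0,0],[0.0023,0.02,0,0,0,0],[0,0,0,0,0,0],[0,0,0,0,0,0]]]'; python3 - <<'E'
from h import *
for n in("top","scene"):
    p,d=grab_frame(n);X=cloud(n,d)
    if n=="scene":cv2.imwrite("pics/c1.png",cv2.resize(p[120:340,250:550],None,fx=2.5,fy=2.5))
    for r in masks_of(n,"motor_can")[:3]:
        P=X[r["region"]&(d>0)];z=P[:,2];print(n,round(r["conf"],2),r["box"],np.percentile(z,[2,98]),axis(P[(z>np.percentile(z,10))&(z<np.percentile(z,40))],.02))
E
```

```text
time: 6.85
tool_pos: [0.5784, 0.3145, 0.1642]
tool_rot: [-0.0, 0.743, 0.669, -0.001]
contact_force: [0.5, -0.3, -2.7]
gripper_width: 0.436
grasp_force: 60.7
top 0.73 [104.5, 159.6, 43.8, 33.6] [0.14761693 0.211649  ] (array([0.57820757, 0.31319845]), np.float64(0.0003117172843418378))
scene 0.9 [483.0, 215.6, 34.6, 40.1] [0.14656798 0.20522796] (array([0.57844965, 0.30954918]), np.float64(0.0006504253951390426))
scene 0.88 [267.3, 184.2, 22.4, 35.2] [0.00250424 0.06821132] (array([ 0.42704038, -0.13323409]), np.float64(0.0008342886754479188))
```

View pics/c1.png

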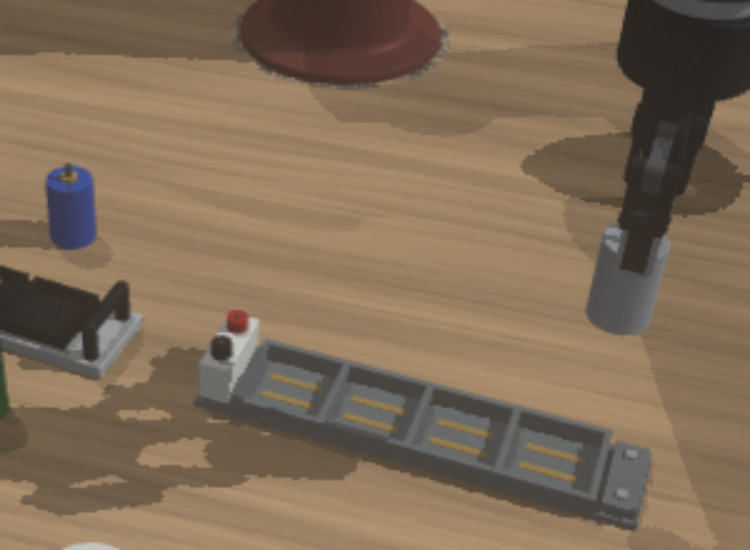

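The can hangs upright at y≈0.312 (c1 ~ (625,285)); I overshot by about 21 mm, so I correct that and lower.

```bash
python3 -m handwheel '[[[0,-0.011,0,0,0,0],[0,-0.01,0,0,0,0],[0,0,-0.03,0,0,0],[0,0,-0.03,0,0,0],[0,0,-0.03,0,0,0],[0,0,-0.02,0,0,0],[0,0,-0.012,0,0,0],[0,0,-0.008,0,0,0],[0,0,0,0,0,0],[0,0,0,0,0,0],[0,0,0,0,0,0]]]'; python3 - <<'E'
from h import *
for n in("top","scene"):
    p,d=grab_frame(n);X=cloud(n,d)
    if n=="scene":cv2.imwrite("pics/c2.png",cv2.resize(p[180:340,350:550],None,fx=3,fy=3))
    for r in masks_of(n,"motor_can")[:1]:
        P=X[r["region"]&(d>0)];z=P[:,2];print(n,round(r["conf"],2),r["box"],np.percentile(z,[2,98]),axis(P[(z>.04)&(z<.06)],.02))
E
```

```text
time: 7.97
tool_pos: [0.5809, 0.2933, 0.0371]
tool_rot: [0.001, 0.744, 0.669, 0.002]
contact_force: [-0.1, -0.3, -1.3]
gripper_width: 0.439
grasp_force: 60.7
top 0.58 [389.1, 288.8, 34.0, 24.8] [0.00075117 0.06668624] (array([ 0.42721662, -0.13227054]), np.float64(0.0024297761095175008))
scene 0.81 [460.4, 276.3, 28.8, 32.5] [0.02050091 0.07874097] (array([0.57985772, 0.28955109]), np.float64(0.0006600290667200196))
```

View pics/c2.png

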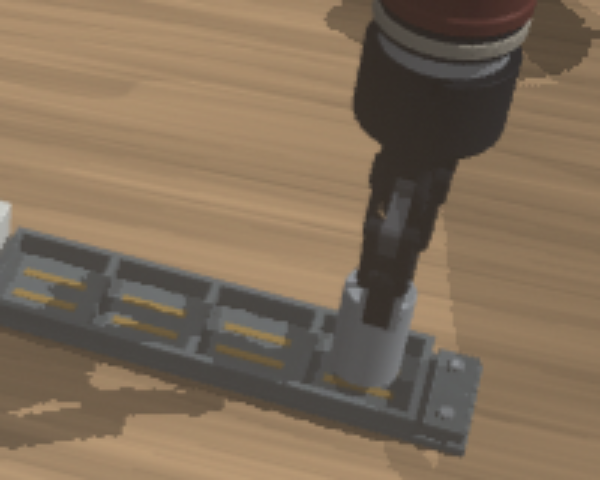

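The can sits centred over the end bay (c2 (370,340)), a few mm above its floor. I lower it gently until there's contact.

```bash
python3 -m handwheel '[[[0,0,-0.003,0,0,0],[0,0,-0.002,0,0,0],[0,0,-0.001,0,0,0],[0,0,0,0,0,0],[0,0,0,0,0,0]]]'; python3 -m handwheel '[[[0,0,-0.001,0,0,0],[0,0,0,0,0,0],[0,0,0,0,0,0]]]'
```

```text
time: 8.58
tool_pos: [0.5791, 0.2929, 0.0285]
tool_rot: [-0.0, 0.743, 0.669, -0.0]
contact_force: [-0.3, -0.5, -1.0]
gripper_width: 0.431
grasp_force: 60.7
time: 8.83
tool_pos: [0.5793, 0.293, 0.0279]
tool_rot: [-0.0, 0.743, 0.669, -0.0]
contact_force: [-0.7, 0.0, -1.1]
gripper_width: 0.429
grasp_force: 60.7
```

```bash
python3 -m handwheel '[[[0,0,-0.001,0,0,0],[0,0,0,0,0,0],[0,0,0,0,0,0]]]';python3 -m handwheel '[[[0,0,-0.001,0,0,0],[0,0,0,0,0,0],[0,0,0,0,0,0]]]'
```

```text
time: 9.08
tool_pos: [0.5792, 0.293, 0.0268]
tool_rot: [-0.0, 0.744, 0.669, -0.0]
contact_force: [-0.5, -0.4, -1.7]
gripper_width: 0.434
grasp_force: 60.7
time: 9.33
tool_pos: [0.5795, 0.2931, 0.0266]
tool_rot: [-0.0, 0.744, 0.669, 0.0]
contact_force: [-1.6, -0.9, 3.0]
gripper_width: 0.432
grasp_force: 61.2
```

Contact came at TCP z 0.0266 (+3 N up), as predicted. I release and lift, then head back to slim at (0.5402, -0.163).

```bash
python3 -m handwheel '[[[0,0,0,0,0,0],[0,0,0,0,0,0],[0,0,0,0,0,0],[0,0,0,0,0,0],[0,0,0,0,0,0],[0,0,0,0,0,0],[0,0,0.01,0,0,0],[0,0,0.02,0,0,0],[0,0,0.03,0,0,0],[0,0,0.03,0,0,0],[0,0,0.03,0,0,0],[0,0,0.02,0,0,0]]]' 1
python3 -m handwheel '[[[0,-0.016,0,0,0,0],[-0.003,-0.034,0,0,0,0],[-0.003,-0.034,0,0,0,0],[-0.003,-0.034,0,0,0,0],[-0.003,-0.034,0,0,0,0],[-0.003,-0.034,0,0,0,0],[-0.003,-0.034,0,0,0,0],[-0.003,-0.034,0,0,0,0],[-0.003,-0.034,0,0,0,0],[-0.003,-0.034,0,0,0,0],[-0.003,-0.034,0,0,0,0],[-0.003,-0.034,0,0,0,0],[-0.003,-0.034,0,0,0,0],[-0.003,-0.032,0,0,0,0],[0,0,0,0,0,0],[0,0,0,0,0,0]]]'
python3 - <<'E'
from h import *
for n in("top","scene"):
    p,d=grab_frame(n);X=cloud(n,d)
    if n=="top":cv2.imwrite("pics/r1.png",p[120:320,100:600])
    for r in masks_of(n,"motor_can")[:3]:
        P=X[r["region"]&(d>0)];z=P[:,2];print(n,round(r["conf"],2),r["box"],np.percentile(z,[2,98]),axis(P[(z>.03)&(z<.06)],.02))
    for r in masks_of(n,"motor_slim")[:3]:
        P=X[r["region"]&(d>0)];z=P[:,2];print(n,"slim",round(r["conf"],2),r["box"],np.percentile(z,[2,98]),axis(P[(z>.03)&(z<.076)],.015))
E
```

```text
time: 10.33
tool_pos: [0.5806, 0.2935, 0.1707]
tool_rot: [0.001, 0.744, 0.669, 0.002]
contact_force: [0.7, -0.4, 0.5]
gripper_width: 1.001
grasp_force: 0.0
time: 11.67
tool_pos: [0.5393, -0.1646, 0.1654]
tool_rot: [-0.001, 0.745, 0.667, -0.0]
contact_force: [-0.1, 0.9, -0.3]
gripper_width: 0.999
grasp_force: 0.0
top 0.83 [152.6, 187.4, 31.2, 27.1] [0.01344488 0.07322549] (array([0.57920581, 0.29231664]), np.float64(0.0003125383826612961))
top 0.78 [392.5, 287.7, 25.4, 25.0] [0.01249591 0.07489542] (array([ 0.42528408, -0.13308228]), np.float64(0.0014235226330672895))
top slim 0.94 [382.3, 161.8, 24.7, 31.4] [0.00091596 0.06998132] (array([ 0.64752073, -0.10906579]), np.float64(0.001962281255402821))
top slim 0.58 [417.9, 229.1, 10.0, 13.7] [0.01848791 0.08261753] (array([ 0.54019289, -0.1628805 ]), np.float64(0.00021243234618849305))
scene 0.58 [266.0, 182.5, 23.6, 37.8] [0.0019185  0.06694801] (array([ 0.42714419, -0.13281585]), np.float64(0.000852236861954795))
scene 0.56 [459.0, 274.9, 26.6, 38.9] [0.01021109 0.07276019] (array([0.57915778, 0.28937179]), np.float64(0.0006152740367865311))
scene slim 0.92 [233.9, 205.0, 17.2, 37.4] [0.01678706 0.08524369] (array([ 0.53998223, -0.16390805]), np.float64(0.000736739313976921))
scene slim 0.58 [235.6, 252.9, 17.6, 38.0] [0.00400079 0.07050125] (array([ 0.64660073, -0.11070451]), np.float64(0.0010691708064924123))
```

View pics/r1.png

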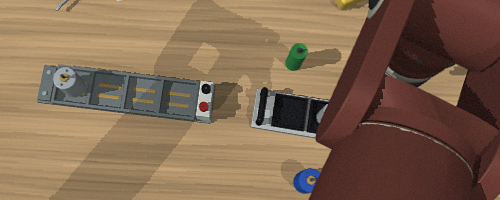

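The can stands upright in the far-left bay (r1 (65,77)). I descend on slim and grip.

```bash
python3 -m handwheel '[[[0.001,0.0015,-0.02,0,0,0],[0,0,-0.03,0,0,0],[0,0,-0.03,0,0,0],[0,0,-0.02,0,0,0],[0,0,-0.018,0,0,0],[0,0,-0.012,0,0,0],[0,0,0,0,0,0],[0,0,0,0,0,0],[0,0,0,0,0,0]]]' 1; python3 -m handwheel '[[[0,0,0,0,0,0],[0,0,0,0,0,0],[0,0,0,0,0,0],[0,0,0,0,0,0],[0,0,0,0,0,0],[0,0,0,0,0,0],[0,0,0,0,0,0],[0,0,0,0,0,0],[0,0,0,0,0,0],[0,0,0,0,0,0],[0,0,0,0,0,0],[0,0,0,0,0,0]]]' 0
```

```text
time: 12.72
tool_pos: [0.5424, -0.1617, 0.0374]
tool_rot: [0.001, 0.743, 0.669, 0.0]
contact_force: [-0.0, 0.3, 0.8]
gripper_width: 1.002
grasp_force: 0.0
time: 13.72
tool_pos: [0.5418, -0.1618, 0.0367]
tool_rot: [0.001, 0.743, 0.669, 0.0]
contact_force: [-1.5, -0.1, 5.6]
gripper_width: 0.323
grasp_force: 59.4
```

```bash
python3 -m handwheel '[[[0,0,0.015,0,0,0],[0,0,0.03,0,0,0],[0,0,0.03,0,0,0],[0,0,0.03,0,0,0],[0,0,0.025,0,0,0],[0.0027,0.03,0,0,0,0],[0.0027,0.0335,0,0,0,0],[0.0027,0.0335,0,0,0,0],[0.0027,0.0335,0,0,0,0],[0.0027,0.0335,0,0,0,0],[0.0027,0.0335,0,0,0,0],[0.0027,0.0335,0,0,0,0],[0.0027,0.0335,0,0,0,0],[0.0027,0.0335,0,0,0,0],[0.0027,0.0335,0,0,0,0],[0.0027,0.0335,0,0,0,0],[0.0027,0.026,0,0,0,0],[0,0,0,0,0,0],[0,0,0,0,0,0],[0,0,0,0,0,0]]]'; python3 - <<'E'
from h import *
for n in("top","scene"):
    p,d=grab_frame(n);X=cloud(n,d)
    for r in masks_of(n,"motor_slim")[:2]:
        P=X[r["region"]&(d>0)];z=P[:,2];print(n,round(r["conf"],2),r["box"],np.percentile(z,[2,98]),axis(P[(z>np.percentile(z,10))&(z<np.percentile(z,40))],.015))
E
```

```text
time: 15.38
tool_pos: [0.5731, 0.2289, 0.1648]
tool_rot: [-0.0, 0.743, 0.669, -0.001]
contact_force: [-0.3, -0.4, -0.8]
gripper_width: 0.322
grasp_force: 59.3
top 0.69 [168.3, 164.7, 26.7, 30.7] [0.14344728 0.22007526] (array([0.57215408, 0.22912952]), np.float64(0.00023513214022921267))
top 0.58 [384.9, 162.9, 21.6, 28.3] [0.0023156  0.07009905] (array([ 0.64715505, -0.10893718]), np.float64(0.0002602998311780503))
scene 0.81 [433.7, 199.0, 26.0, 43.5] [0.0033777  0.20678627] (array([0.57237959, 0.22603128]), np.float64(0.0006605648723344119))
scene 0.68 [250.5, 230.7, 41.9, 30.6] [0.01194994 0.02727661] (array([ 0.54580806, -0.1045635 ]), np.float64(0.006725438112842902))
```

```bash
python3 -m handwheel '[[[0.001,0,-0.02,0,0,0],[0,0,-0.03,0,0,0],[0,0,-0.03,0,0,0],[0,0,-0.02,0,0,0],[0,0,-0.018,0,0,0],[0,0,-0.01,0,0,0],[0,0,-0.004,0,0,0],[0,0,0,0,0,0],[0,0,0,0,0,0],[0,0,-0.001,0,0,0],[0,0,0,0,0,0],[0,0,0,0,0,0]]]'; python3 -m handwheel '[[[0,0,-0.001,0,0,0],[0,0,0,0,0,0],[0,0,0,0,0,0]]]'
```

```text
time: 16.58
tool_pos: [0.5754, 0.2297, 0.0341]
tool_rot: [0.0, 0.743, 0.669, 0.001]
contact_force: [0.2, 1.1, -0.8]
gripper_width: 0.322
grasp_force: 59.3
time: 16.83
tool_pos: [0.5747, 0.2295, 0.032]
tool_rot: [-0.0, 0.743, 0.669, 0.0]
contact_force: [0.2, -0.1, -0.5]
gripper_width: 0.318
grasp_force: 59.3
```

```bash
python3 -m handwheel '[[[0,0,-0.0015,0,0,0],[0,0,0,0,0,0],[0,0,-0.0015,0,0,0],[0,0,0,0,0,0],[0,0,0,0,0,0],[0,0,0,0,0,0]]]'; python3 -m handwheel '[[[0,0,-0.001,0,0,0],[0,0,0,0,0,0],[0,0,0,0,0,0]]]'
```

```text
time: 17.33
tool_pos: [0.5747, 0.2294, 0.0288]
tool_rot: [-0.0, 0.744, 0.669, -0.0]
contact_force: [0.4, 0.5, -0.4]
gripper_width: 0.325
grasp_force: 59.3
time: 17.58
tool_pos: [0.5747, 0.2295, 0.0279]
tool_rot: [0.0, 0.744, 0.669, 0.0]
contact_force: [1.4, 0.2, -1.1]
gripper_width: 0.319
grasp_force: 59.3
```

```bash
python3 -m handwheel '[[[0,0,-0.001,0,0,0],[0,0,0,0,0,0],[0,0,0,0,0,0]]]'
```

```text
time: 17.83
tool_pos: [0.5749, 0.2297, 0.0277]
tool_rot: [-0.0, 0.743, 0.669, 0.0]
contact_force: [-2.9, 0.4, 4.9]
gripper_width: 0.327
grasp_force: 59.8
```

Slim is down on the floor (+4.9 N). I release it and go to short at (0.5353, -0.2295).

```bash
python3 -m handwheel '[[[0,0,0,0,0,0],[0,0,0,0,0,0],[0,0,0,0,0,0],[0,0,0,0,0,0],[0,0,0,0,0,0],[0,0,0,0,0,0],[0,0,0.01,0,0,0],[0,0,0.02,0,0,0],[0,0,0.03,0,0,0],[0,0,0.03,0,0,0],[0,0,0.03,0,0,0],[0,0,0.018,0,0,0]]]' 1
python3 -m handwheel '[[[-0.0028,-0.0328,0,0,0,0],[-0.0028,-0.0328,0,0,0,0],[-0.0028,-0.0328,0,0,0,0],[-0.0028,-0.0328,0,0,0,0],[-0.0028,-0.0328,0,0,0,0],[-0.0028,-0.0328,0,0,0,0],[-0.0028,-0.0328,0,0,0,0],[-0.0028,-0.0328,0,0,0,0],[-0.0028,-0.0328,0,0,0,0],[-0.0028,-0.0328,0,0,0,0],[-0.0028,-0.0328,0,0,0,0],[-0.0028,-0.0328,0,0,0,0],[-0.0028,-0.0328,0,0,0,0],[-0.0028,-0.0328,0,0,0,0],[0,0,0,0,0,0],[0,0,0,0,0,0],[0,0,0,0,0,0]]]'
python3 - <<'E'
from h import *
for n in("top","scene"):
    p,d=grab_frame(n);X=cloud(n,d)
    if n=="top":cv2.imwrite("pics/r2.png",p[120:320,100:600])
    for m,R in(("slim",15),("short",22)):
      for r in masks_of(n,"motor_"+m)[:3]:
        P=X[r["region"]&(d>0)];z=P[:,2];s=P[(z>.03)&(z<.06)]
        if len(s)>5:print(n,m,round(r["conf"],2),r["box"],np.percentile(z,[2,98]),axis(s,R/1e3))
E
```

```text
time: 18.83
tool_pos: [0.5763, 0.23, 0.1702]
tool_rot: [0.001, 0.743, 0.669, 0.003]
contact_force: [0.5, 0.5, 0.8]
gripper_width: 0.999
grasp_force: 0.0
time: 20.25
tool_pos: [0.5355, -0.2294, 0.1653]
tool_rot: [-0.0, 0.744, 0.669, 0.0]
contact_force: [-0.3, 0.4, -0.7]
gripper_width: 1.001
grasp_force: 0.0
top slim 0.7 [191.0, 191.6, 23.4, 24.0] [0.01419514 0.07749999] (array([0.57367741, 0.22971637]), np.float64(0.00028133024934081513))
top slim 0.64 [382.7, 159.9, 21.6, 30.8] [0.00270811 0.06987052] (array([ 0.64714609, -0.10895844]), np.float64(0.0003208178998237929))
top short 0.69 [446.4, 222.6, 34.8, 31.9] [0.02035973 0.07470067] (array([ 0.53536304, -0.22826808]), np.float64(0.0002672884780108749))
scene slim 0.85 [429.5, 258.5, 19.4, 42.8] [0.00934804 0.07582672] (array([0.57362795, 0.22747721]), np.float64(0.0005574235869415757))
scene slim 0.64 [234.8, 250.9, 18.4, 40.7] [0.00163943 0.06990271] (array([ 0.64702071, -0.11015954]), np.float64(0.0006273164635975416))
scene short 0.57 [200.1, 202.5, 25.8, 34.2] [0.00279467 0.07359559] (array([ 0.53536279, -0.23073463]), np.float64(0.0007581954958861513))
```

View pics/r2.png

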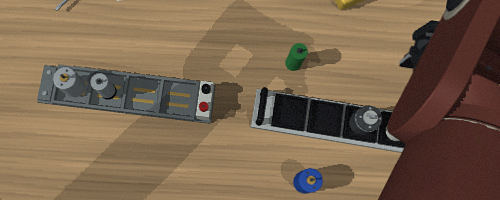

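Can and slim stand in bays 1 and 2 (r2 (65,77), (99,83)), and the arm is over short. I descend and grip.

```bash
python3 -m handwheel '[[[0,0,-0.02,0,0,0],[0,0,-0.03,0,0,0],[0,0,-0.03,0,0,0],[0,0,-0.022,0,0,0],[0,0,-0.02,0,0,0],[0,0,-0.013,0,0,0],[0,0,0,0,0,0],[0,0,0,0,0,0],[0,0,0,0,0,0]]]' 1; python3 -m handwheel '[[[0,0,0,0,0,0],[0,0,0,0,0,0],[0,0,0,0,0,0],[0,0,0,0,0,0],[0,0,0,0,0,0],[0,0,0,0,0,0],[0,0,0,0,0,0],[0,0,0,0,0,0],[0,0,0,0,0,0],[0,0,0,0,0,0]]]' 0
```

```text
time: 21.3
tool_pos: [0.5366, -0.2302, 0.0316]
tool_rot: [0.001, 0.743, 0.669, 0.0]
contact_force: [0.5, -0.0, 0.3]
gripper_width: 1.0
grasp_force: 0.0
time: 22.13
tool_pos: [0.5364, -0.2303, 0.0317]
tool_rot: [0.001, 0.744, 0.669, 0.0]
contact_force: [-1.0, 0.8, 4.9]
gripper_width: 0.455
grasp_force: 59.6
```

```bash
python3 -m handwheel '[[[0,0,0.015,0,0,0],[0,0,0.03,0,0,0],[0,0,0.03,0,0,0],[0,0,0.03,0,0,0],[0,0,0.03,0,0,0],[0.0027,0.0255,0,0,0,0],[0.0027,0.0335,0,0,0,0],[0.0027,0.0335,0,0,0,0],[0.0027,0.0335,0,0,0,0],[0.0027,0.0335,0,0,0,0],[0.0027,0.0335,0,0,0,0],[0.0027,0.0335,0,0,0,0],[0.0027,0.0335,0,0,0,0],[0.0027,0.0335,0,0,0,0],[0.0027,0.0335,0,0,0,0],[0.0027,0.0335,0,0,0,0],[0.0027,0.0335,0,0,0,0],[0,0,0,0,0,0],[0,0,0,0,0,0],[0,0,0,0,0,0]]]'; python3 - <<'E'
from h import *
for n in("top","scene"):
    p,d=grab_frame(n);X=cloud(n,d)
    for r in masks_of(n,"motor_short")[:2]:
        P=X[r["region"]&(d>0)];z=P[:,2];print(n,round(r["conf"],2),r["box"],np.percentile(z,[2,98]),axis(P[(z>np.percentile(z,10))&(z<np.percentile(z,40))],.022))
E
```

```text
time: 23.8
tool_pos: [0.5675, 0.164, 0.1645]
tool_rot: [-0.0, 0.743, 0.669, -0.0]
contact_force: [-0.3, 0.9, -1.8]
gripper_width: 0.459
grasp_force: 60.6
top 0.67 [227.2, 170.3, 14.1, 36.4] [0.15422978 0.44979416] (array([0.56679387, 0.16559768]), np.float64(0.00017222933788718295))
scene 0.62 [392.6, 192.9, 31.4, 42.0] [0.15068591 0.20226537] (array([0.56707881, 0.16292657]), np.float64(0.0006269418927884671))
scene 0.19 [179.3, 190.8, 20.2, 34.7] [0.01923468 0.09129279] (array([ 0.52052334, -0.29515444]), np.float64(0.0013911133935394261))
```

```bash
python3 -m handwheel '[[[0.002,0,-0.02,0,0,0],[0,0,-0.03,0,0,0],[0,0,-0.03,0,0,0],[0,0,-0.025,0,0,0],[0,0,-0.018,0,0,0],[0,0,-0.01,0,0,0],[0,0,-0.004,0,0,0],[0,0,0,0,0,0],[0,0,0,0,0,0],[0,0,-0.002,0,0,0],[0,0,0,0,0,0],[0,0,0,0,0,0],[0,0,0,0,0,0]]]'; python3 -m handwheel '[[[0,0,-0.001,0,0,0],[0,0,0,0,0,0],[0,0,0,0,0,0]]]'
```

```text
time: 25.08
tool_pos: [0.5703, 0.1644, 0.0266]
tool_rot: [0.0, 0.743, 0.669, 0.001]
contact_force: [-0.2, 0.4, -2.0]
gripper_width: 0.454
grasp_force: 60.6
time: 25.33
tool_pos: [0.5698, 0.1643, 0.0248]
tool_rot: [-0.0, 0.743, 0.669, -0.0]
contact_force: [0.6, -0.1, -1.8]
gripper_width: 0.455
grasp_force: 60.6
```

```bash
python3 -m handwheel '[[[0,0,-0.001,0,0,0],[0,0,0,0,0,0],[0,0,0,0,0,0]]]'; python3 -m handwheel '[[[0,0,-0.001,0,0,0],[0,0,0,0,0,0],[0,0,0,0,0,0]]]'
```

```text
time: 25.58
tool_pos: [0.5697, 0.1642, 0.0237]
tool_rot: [-0.0, 0.744, 0.669, -0.0]
contact_force: [0.2, 0.5, -1.8]
gripper_width: 0.455
grasp_force: 60.6
time: 25.83
tool_pos: [0.5699, 0.1643, 0.0229]
tool_rot: [0.0, 0.744, 0.669, 0.0]
contact_force: [0.5, 0.2, -1.7]
gripper_width: 0.459
grasp_force: 60.7
```

```bash
python3 -m handwheel '[[[0,0,-0.001,0,0,0],[0,0,0,0,0,0],[0,0,0,0,0,0]]]'
```

```text
time: 26.08
tool_pos: [0.57, 0.1644, 0.0228]
tool_rot: [-0.0, 0.743, 0.669, -0.0]
contact_force: [-2.8, -0.8, 5.8]
gripper_width: 0.457
grasp_force: 62.1
```

Short is down (+5.8 N). I release it and go to geared at (0.5238, -0.2915).

```bash
python3 -m handwheel '[[[0,0,0,0,0,0],[0,0,0,0,0,0],[0,0,0,0,0,0],[0,0,0,0,0,0],[0,0,0,0,0,0],[0,0,0,0,0,0],[0,0,0.01,0,0,0],[0,0,0.02,0,0,0],[0,0,0.03,0,0,0],[0,0,0.03,0,0,0],[0,0,0.03,0,0,0],[0,0,0.022,0,0,0]]]' 1
python3 -m handwheel '[[[-0.0033,-0.0326,0,0,0,0],[-0.0033,-0.0326,0,0,0,0],[-0.0033,-0.0326,0,0,0,0],[-0.0033,-0.0326,0,0,0,0],[-0.0033,-0.0326,0,0,0,0],[-0.0033,-0.0326,0,0,0,0],[-0.0033,-0.0326,0,0,0,0],[-0.0033,-0.0326,0,0,0,0],[-0.0033,-0.0326,0,0,0,0],[-0.0033,-0.0326,0,0,0,0],[-0.0033,-0.0326,0,0,0,0],[-0.0033,-0.0326,0,0,0,0],[-0.0033,-0.0326,0,0,0,0],[-0.0033,-0.0326,0,0,0,0],[0,0,0,0,0,0],[0,0,0,0,0,0],[0,0,0,0,0,0]]]'
python3 - <<'E'
from h import *
for n in("top","scene"):
    p,d=grab_frame(n);X=cloud(n,d)
    if n=="top":cv2.imwrite("pics/r3.png",p[120:320,100:600])
    for m,R in(("short",22),("geared",18)):
      for r in masks_of(n,"motor_"+m)[:3]:
        P=X[r["region"]&(d>0)];z=P[:,2];s=P[(z>.03)&(z<.05)]
        if len(s)>5:print(n,m,round(r["conf"],2),r["box"],np.percentile(z,[2,98]),axis(s,R/1e3))
E
```

```text
time: 27.08
tool_pos: [0.571, 0.1645, 0.1681]
tool_rot: [0.001, 0.743, 0.669, 0.002]
contact_force: [0.8, 0.0, 0.0]
gripper_width: 1.0
grasp_force: 0.0
time: 28.5
tool_pos: [0.5237, -0.2918, 0.1643]
tool_rot: [-0.0, 0.744, 0.669, 0.0]
contact_force: [-0.1, 0.2, -0.1]
gripper_width: 1.0
grasp_force: 0.0
top short 0.61 [227.7, 193.8, 25.5, 32.4] [0.01714833 0.06735158] (array([0.56949251, 0.1658296 ]), np.float64(0.00023995944177808773))
top geared 0.96 [485.6, 235.2, 33.6, 23.5] [0.02094772 0.09092797] (array([ 0.52384131, -0.29085142]), np.float64(0.00032831593098492373))
scene short 0.65 [390.1, 256.3, 24.9, 38.5] [0.00963848 0.06452789] (array([0.56948214, 0.16387155]), np.float64(0.0005619230451613492))
scene geared 0.82 [176.8, 186.2, 20.1, 37.2] [0.02042728 0.09169585] (array([ 0.5237194 , -0.29221873]), np.float64(0.0009482471336617303))
```

View pics/r3.png

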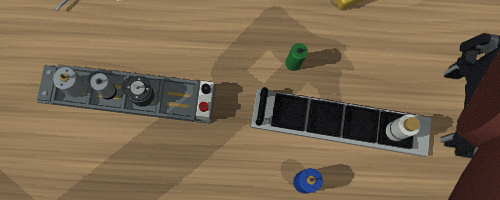

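Three motors stand in bays 1–3 (r3 (65,77), (99,83), (138,90)), and geared remains at (402,128).

```bash
python3 -m handwheel '[[[0,0,-0.02,0,0,0],[0,0,-0.03,0,0,0],[0,0,-0.03,0,0,0],[0,0,-0.02,0,0,0],[0,0,-0.018,0,0,0],[0,0,-0.012,0,0,0],[0,0,0,0,0,0],[0,0,0,0,0,0],[0,0,0,0,0,0]]]' 1; python3 -m handwheel '[[[0,0,0,0,0,0],[0,0,0,0,0,0],[0,0,0,0,0,0],[0,0,0,0,0,0],[0,0,0,0,0,0],[0,0,0,0,0,0],[0,0,0,0,0,0],[0,0,0,0,0,0],[0,0,0,0,0,0],[0,0,0,0,0,0],[0,0,0,0,0,0]]]' 0
```

```text
time: 29.55
tool_pos: [0.5247, -0.2927, 0.0355]
tool_rot: [0.001, 0.743, 0.669, 0.0]
contact_force: [-0.8, -0.6, 1.0]
gripper_width: 1.002
grasp_force: 0.0
time: 30.47
tool_pos: [0.5244, -0.2926, 0.0349]
tool_rot: [0.001, 0.744, 0.669, 0.0]
contact_force: [0.1, 0.9, 6.0]
gripper_width: 0.388
grasp_force: 59.6
```

```bash
python3 -m handwheel '[[[0,0,0.015,0,0,0],[0,0,0.03,0,0,0],[0,0,0.03,0,0,0],[0,0,0.03,0,0,0],[0,0,0.028,0,0,0],[0.0034,0.026,0,0,0,0],[0.0034,0.0332,0,0,0,0],[0.0034,0.0332,0,0,0,0],[0.0034,0.0332,0,0,0,0],[0.0034,0.0332,0,0,0,0],[0.0034,0.0332,0,0,0,0],[0.0034,0.0332,0,0,0,0],[0.0034,0.0332,0,0,0,0],[0.0034,0.0332,0,0,0,0],[0.0034,0.0332,0,0,0,0],[0.0034,0.0332,0,0,0,0],[0.0034,0.0332,0,0,0,0],[0,0,0,0,0,0],[0,0,0,0,0,0],[0,0,0,0,0,0]]]'; python3 - <<'E'
from h import *
for n in("top","scene"):
    p,d=grab_frame(n);X=cloud(n,d)
    for r in masks_of(n,"motor_geared")[:1]:
        P=X[r["region"]&(d>0)];z=P[:,2];print(n,round(r["conf"],2),r["box"],np.percentile(z,[2,98]),axis(P[(z>np.percentile(z,10))&(z<np.percentile(z,40))],.018))
E
```

```text
time: 32.13
tool_pos: [0.5636, 0.0988, 0.1655]
tool_rot: [-0.001, 0.743, 0.669, -0.001]
contact_force: [-0.4, -0.5, -1.0]
gripper_width: 0.388
grasp_force: 60.2
top 0.47 [295.3, 203.6, 15.6, 37.5] [0.00391833 0.0211132 ] (array([0.54392751, 0.05444257]), np.float64(0.0014257264550585607))
scene 0.77 [360.9, 177.8, 20.9, 43.4] [0.15067765 0.22057741] (array([0.56375337, 0.09816733]), np.float64(0.0006600585768883529))
```

```bash
python3 -m handwheel '[[[0.0,0.001,-0.02,0,0,0],[0,0,-0.03,0,0,0],[0,0,-0.03,0,0,0],[0,0,-0.025,0,0,0],[0,0,-0.018,0,0,0],[0,0,-0.01,0,0,0],[0,0,-0.003,0,0,0],[0,0,0,0,0,0],[0,0,0,0,0,0],[0,0,-0.001,0,0,0],[0,0,0,0,0,0],[0,0,0,0,0,0],[0,0,0,0,0,0]]]'; python3 -m handwheel '[[[0,0,-0.001,0,0,0],[0,0,0,0,0,0],[0,0,0,0,0,0]]]'
```

```text
time: 33.42
tool_pos: [0.565, 0.1002, 0.0307]
tool_rot: [0.0, 0.743, 0.669, 0.0]
contact_force: [0.2, 0.1, -2.0]
gripper_width: 0.389
grasp_force: 60.2
time: 33.67
tool_pos: [0.5644, 0.1001, 0.0288]
tool_rot: [-0.0, 0.743, 0.669, -0.0]
contact_force: [-0.8, 0.8, -2.3]
gripper_width: 0.39
grasp_force: 60.2
```

```bash
python3 -m handwheel '[[[0,0,-0.001,0,0,0],[0,0,0,0,0,0],[0,0,-0.001,0,0,0],[0,0,0,0,0,0],[0,0,0,0,0,0],[0,0,0,0,0,0]]]'; python3 -m handwheel '[[[0,0,-0.001,0,0,0],[0,0,0,0,0,0],[0,0,0,0,0,0]]]'
```

```text
time: 34.17
tool_pos: [0.5645, 0.1001, 0.0269]
tool_rot: [-0.0, 0.744, 0.669, -0.0]
contact_force: [-0.1, -1.0, -1.9]
gripper_width: 0.393
grasp_force: 60.2
time: 34.42
tool_pos: [0.5647, 0.1001, 0.0261]
tool_rot: [0.0, 0.744, 0.669, 0.0]
contact_force: [-0.4, -0.8, -2.2]
gripper_width: 0.39
grasp_force: 60.4
```

```bash
python3 -m handwheel '[[[0,0,-0.001,0,0,0],[0,0,0,0,0,0],[0,0,0,0,0,0]]]'
```

```text
time: 34.67
tool_pos: [0.5649, 0.1001, 0.026]
tool_rot: [0.0, 0.744, 0.669, 0.0]
contact_force: [-2.6, 0.0, 5.3]
gripper_width: 0.392
grasp_force: 61.0
```

Geared is down too. I release, lift and move clear for a final look.

```bash
python3 -m handwheel '[[[0,0,0,0,0,0],[0,0,0,0,0,0],[0,0,0,0,0,0],[0,0,0,0,0,0],[0,0,0,0,0,0],[0,0,0,0,0,0],[0,0,0.01,0,0,0],[0,0,0.02,0,0,0],[0,0,0.03,0,0,0],[0,0,0.03,0,0,0],[0,0,0.03,0,0,0],[0,0,0.022,0,0,0],[-0.01,-0.03,0,0,0,0],[-0.01,-0.03,0,0,0,0],[-0.01,-0.03,0,0,0,0],[-0.01,-0.03,0,0,0,0],[-0.01,-0.03,0,0,0,0],[-0.01,-0.03,0,0,0,0],[0,0,0,0,0,0],[0,0,0,0,0,0]]]' 1
python3 - <<'E'
from h import *
p,_=grab_frame("top");q,_=grab_frame("scene")
cv2.imwrite("pics/end.png",np.vstack([cv2.resize(p[160:280,110:360],(750,360)),cv2.resize(q[210:340,300:540],(443,240))[:, :].copy() if 0 else cv2.copyMakeBorder(cv2.resize(q[210:340,300:540],(443,240)),0,0,0,307,0)]))
E
```

```text
time: 36.33
tool_pos: [0.5043, -0.0811, 0.1677]
tool_rot: [0.0, 0.745, 0.668, 0.0]
contact_force: [0.6, 0.7, 0.9]
gripper_width: 1.004
grasp_force: 0.0
```

View pics/end.png

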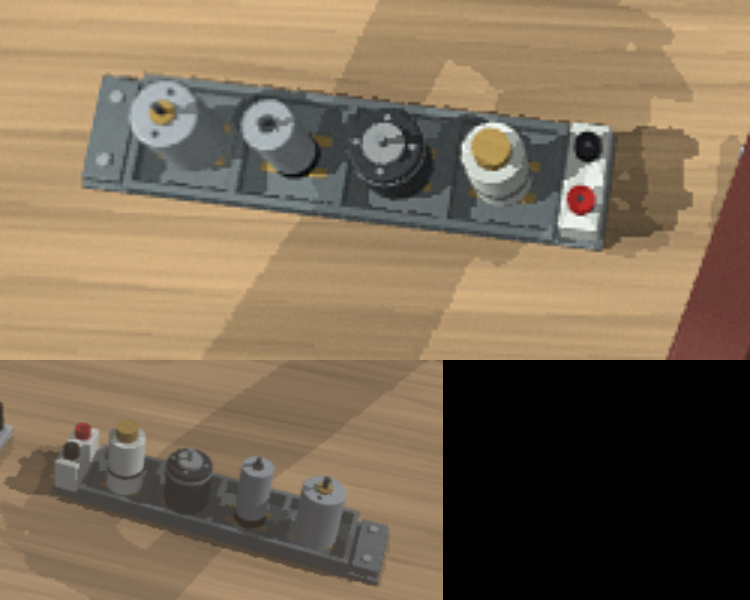

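All four stand upright, one per bay: can (160,115), slim (268,125), short (385,145), and geared (492,150) beside the terminal block.

```bash
python3 -c "
from plant import *
print(job_done())"
```

```text
the job is handed in; nothing more can be done
None
```

The job is handed in: all four motors stand upright in the test rack in reversed order — can farthest from the terminal block, then slim, short, and geared beside it — with no drops or tips, about 36 s used and the gripper clear.

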